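# Free the vial from the dead photometer

## Robot

A 7-joint arm with a two-finger parallel gripper is mounted at the origin on the work surface. World frame = base frame: x ahead of the robot, y to its left, z up, the work surface at z = 0. Lengths are in mm, angles in rad, forces in N, time in s.
With the tool pointing down it reaches from about 350 to 900 mm from the base axis. Payload 8.1 kg.
Tool frame: the origin (TCP) lies where the fingers leave the gripper's body, on its centre line; the fingertips stand arm.tcp_to_tips ahead of it and the grasp point (between the pads) lies 47 mm ahead of it (arm.tcp_to_tips is the distance from the TCP to the fingertips, in mm); y points along the fingers, x is the direction in which the jaws open and shut, and the axes are right-handed (so a half turn about y gives the same grasp; the last joint's range is limited). The gripper opens to 92 mm and grips with 3 to 60 N. Pads are 19 mm wide; open, the fingers measure 130 mm over their backs; the gripper's body (75 mm by 190 mm) begins 47 mm behind the grasp point.
Start: joints at [-1.261, 0.434, 0.025, 1.573, -0.012, 1.134, -0.075], TCP at [250.761, 572.501, 292.242] pointing down, gripper open.
Joint ranges: [-2.62, 2.62], [-0.44, 2.09], [-1.27, 1.32], [0.08, 2.57], [-1.32, 4.46], [0.12, 2], [-2.74, 2.74]. Speed limits (rad/s): [2.22, 2.22, 3.01, 3.01, 3.14, 3.14, 3.14].

## Interface

Orientations are given as a 3x3 rotation matrix whose columns are the frame's x, y, z axes.
In Python, from cell import arm gives the robot as it stands.
- The arm moves only by the tool drive_tool, never from a script. Its argument "deltas" is text: rows parted by semicolons, each of 6 numbers parted by spaces: the shift along the tool's x, y, z in cm, then the turn, a rotation vector about the tool's x, y, z in degrees. A call has 1 to 20 rows; each row is the pose to reach, as a shift and turn from the pose measured when the call began, along the tool's axes at that moment; what a row does not reach only later rows make up. A row lasts 1/12 s, in which the tool goes at most 41.7 mm and 7.16 degrees, less where a joint would pass 70% of its speed; a pose out of reach is approached as far as the arm can. A call with a gripper value outside its range is refused whole. "grip" is the gripper command: -1 is shut, 1 is fully open, values between are in proportion, set as the call begins (left out, the last holds). The fingers move at their own pace and stop on an object; "grip_force" is the grip in N (left out, the last holds). Time passes only in rows, so rows that repeat a pose let the fingers close. It gives the time, the measured TCP pose, the force and the opening at its end, in the units of the state.
- arm.read_state(): the state, without advancing time (a new reading comes with each control period).
- arm.capture(name): name is "side" or "top"; returns a dict with "image" (400x640x3 uint8, red, green, blue), "fov_y" (degrees; the focal length in pixels is half the picture's height over the tangent of half this angle, whatever the lens; pixels are square), "cx", "cy" (the principal point, pixels), "extrinsics" (4x4, takes a point from world to camera coordinates). Camera axes: x right, y up, looking along -z (the intrinsics and any distortion apply to the point x, -y, -z); pixel columns grow to the right and rows downward; lengths in mm; the calibration is good to about 2 mm. A picture is of the moment at which its call begins. There is no depth.
- arm.finish_job(): hands the job in, once; it reports no verdict.
The state is a dict: "clock": time; "joints": joint angles; "dq": joint speeds; "tau": joint torques, N m; "eef_pos": TCP position; "ee_rot": TCP orientation; "contact_force": force on the tool from outside, world axes, zero at the start; "moment": the same for the moment, N m; "width": finger opening in mm.
Only numpy, scipy, OpenCV 4.12 (cv2) and the standard library are available. Lean on these libraries where they do the work, as an engineer would, in place of code of your own. Each camera call takes 0.05 s, during which the arm holds its last target.

## Task

The bench-top photometer has lost power with the red-capped sample vial locked inside. Take the yellow-handled release pin from its grey stand, push it down through the small hole in the orange plate on the lid until the hidden latch lets the tray spring out, then put the pin back fully down in its stand. Stand the red-capped vial upright on the blue tile without dropping or tipping it, leave the tray out, and leave the other glassware alone.

Things in the scene. Friction and masses are not known exactly. Their poses are not given: they have to be found in the camera images.
- photometer: White bench-top vial photometer, fixed, 190 (x) x 160 (y) x 92 (z) mm, with a blue tray front. Origin: centre of its underside on the table. Its -x side is the front, where the tray springs out; z up. Dead black display and grey keys on top.
- hole (a point): Centre of the mouth of the round access hole, 12 mm diameter with a 2 mm chamfer, in a 30 mm square orange plate on the photometer's lid, 93 mm above the table (at +45, +30 mm in the photometer's x, y). The hole is 8 mm deep and opens into the hollow casing.
- latch_pad (a point): Top of the hidden spring latch's round pad (22 mm wide), out of sight straight under the hole, 35 mm below its mouth; moves down when pushed. Pushed down 8 to 9 mm it lets the tray go; it stops hard at 14 mm (49 mm below the mouth). Its spring takes 3 N at the start, about 7 N at the release, 9 N at the stop.
- tray (a joint): How far the photometer's tray has slid out, m: 0 latched shut, 0.085 fully out. Once tripped a spring pushes it out toward the photometer's -x in under 1 s and holds it out with 2.5 N. No handle; while latched it cannot be pulled. Its blue front is 102 mm wide, 8 mm thick, its top 84 mm above the table, its outer face 50 mm in front of the vial's centre.
- pocket (a point): Centre of the floor of the vial's pocket in the tray (moves with the tray), 26 mm above the table: at -45, 0 mm in the photometer's x, y when shut and -130, 0 mm when fully out, 35 mm in front of the casing. The pocket is a black 46 mm square block, 12 mm high, with a 28 mm round hole.
- vial: The sample vial: amber glass with a red cap, 25 mm diameter, 54 mm tall (cap: top 16 mm), about 35 g. Origin: centre of its underside, z up the vial. At the start it stands in the tray pocket inside the photometer, out of sight, its top 80 mm above the table.
- pin: Release pin, about 60 g, upright in its stand. Origin: centre of the underside of its steel collar (26 mm diameter, 4 mm thick); z up. Above the collar a square yellow handle, 16 x 16 mm (faces along its x and y), from 4 to 60 mm above the origin. Below, a straight steel rod of 6 mm diameter with a round end 75 mm below the origin.
- pin_tip (a point): The lower end of the pin's rod, 75 mm below the pin's origin.
- stand: Grey pin stand, fixed, 60 x 60 x 85 mm. Origin: centre of its underside. One round upright hole, 14 mm diameter, 80 mm deep, with a 2 mm chamfer, in the middle of its top.
- seat (a point): Centre of the mouth of the stand's hole, 85 mm above the table; the pin's origin lies here when it is fully down.
- tile: Blue ceramic tile, fixed flat on the table, 100 x 100 mm, 6 mm thick. Origin: centre of its underside (its top is 6 mm higher).
- spare_vial: Bystander: a vial like the sample but with a white cap, standing on the table beyond the tile (85 mm to the tile's +x). Origin: centre of its underside.
- dish: Bystander: small glass dish, 64 mm diameter, 16 mm high, beyond the pin stand (95 mm to the stand's +x). Origin: centre of its underside.
- amber_bottle: Bystander: amber bottle, 72 mm diameter, 160 mm tall, at the back left. Origin: centre of its underside.
- beaker: Bystander: glass beaker, 68 mm diameter, 85 mm tall, at the back right. Origin: centre of its underside.
- flask: Bystander: green conical flask, 84 mm diameter, 118 mm tall, at the right. Origin: centre of its underside.
Things that resemble listed ones, but are neither listed nor needed, are in the scene too. Leave any pink look-alike of the stand alone. Leave any purple look-alike of the pin alone.

How it is judged:
By the outcome, as a careful person would: the job done as asked, in the order asked, and still so for the second after the job is handed in, with the robot touching nothing.
It also fails if it takes over 58 s, if anything falls off the work surface, if the arm or the gripper's body presses on something with over 40 N, if the wrist force passes 120 N, or if a joint passes its speed limit or range.

## Working session

There is one attempt and no reset: what is moved stays moved. The work goes in short steps, Python scripts to look and compute and a tool call to move; the robot and the scene stay as the last step left them, time stands still between calls to the robot, and variables do not carry over. Pictures are saved under pics/ and viewed, and the job is handed in when it is done.

Besides the shell and the picture viewer there is one more tool, called after "Emit:" by a JSON object that holds its "method" and its "body", one argument or row to a line. drive_tool: Moves the arm, as the interface text tells. Its arguments: {"type":"object","properties":{"deltas":{"type":"string"},"grip":{"type":"number"},"grip_force":{"type":"number"}},"required":["deltas"]}

```bash
ls; mkdir -p pics; python3 - <<'E'
from cell import arm
import cv2,json,pickle
s=arm.read_state()
print(s, arm.tcp_to_tips)
for n in("side","top"):
    c=arm.capture(n); cv2.imwrite(f"pics/{n}0.png",c["image"][:,:,::-1]); pickle.dump(c,open(f"{n}0.pkl","wb"))
    print(n,{k:v for k,v in c.items() if k!="image"})
E
```

```text
pics
{'clock': 0.0, 'joints': array([-1.26060767,  0.43523748,  0.02498101,  1.57411925, -0.01161877,
        1.1339819 , -0.07508541]), 'dq': array([ 7.72089225e-05, -9.65683433e-04,  1.92466241e-03, -2.95170498e-04,
       -1.03609889e-03,  7.81961757e-05, -9.87192515e-04]), 'tau': array([ 1.02642756e-03, -6.67849159e+01,  9.84927267e-01, -3.14453495e+01,
       -6.08055596e-02,  4.30275255e-02,  1.52030452e-04]), 'eef_pos': array([250.60559576, 572.10374391, 291.42739877]), 'ee_rot': array([[ 4.01229654e-01, -5.19265905e-04, -9.15977344e-01],
       [ 9.15976102e-01, -1.51416158e-03,  4.01229968e-01],
       [-1.59528274e-03, -9.99998719e-01, -1.31891365e-04]]), 'contact_force': array([ 0.41071843,  0.43302583, -0.35884095]), 'moment': array([-0.04455499,  0.03152783,  0.02751034]), 'width': 91.89877303397706} 65.5
side {'fov_y': 46.46536120881128, 'cx': 317.43232405050384, 'cy': 198.27195393179795, 'extrinsics': array([[ 9.95008104e-01, -9.97543933e-02, -2.81684568e-03,
        -5.88198610e+02],
       [ 5.98641241e-02,  5.74059832e-01,  8.16622064e-01,
        -6.60902459e+01],
       [-7.98446006e-02, -8.12714200e-01,  5.77165894e-01,
        -1.19153464e+03],
       [ 0.00000000e+00,  0.00000000e+00,  0.00000000e+00,
         1.00000000e+00]])}
top {'fov_y': 49.35468729219664, 'cx': 319.0095739378581, 'cy': 200.80674913451014, 'extrinsics': array([[-1.87741482e-02, -9.99794272e-01,  7.67751712e-03,
        -6.47106583e+01],
       [ 9.96940186e-01, -1.81366737e-02,  7.60350366e-02,
        -5.80576690e+02],
       [-7.58801495e-02,  9.08151839e-03,  9.97075588e-01,
        -1.04145394e+03],
       [ 0.00000000e+00,  0.00000000e+00,  0.00000000e+00,
         1.00000000e+00]])}
```

View pics/side0.png

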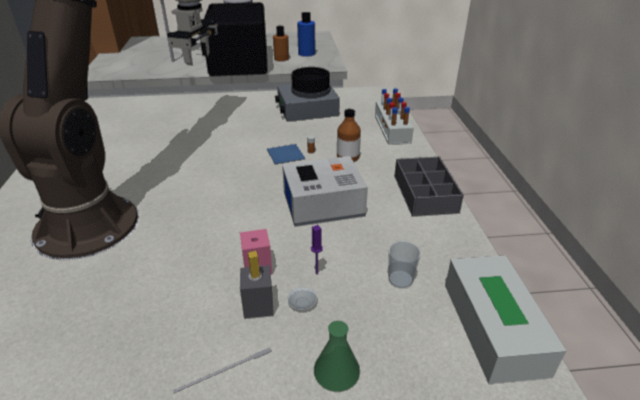

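View pics/top0.png

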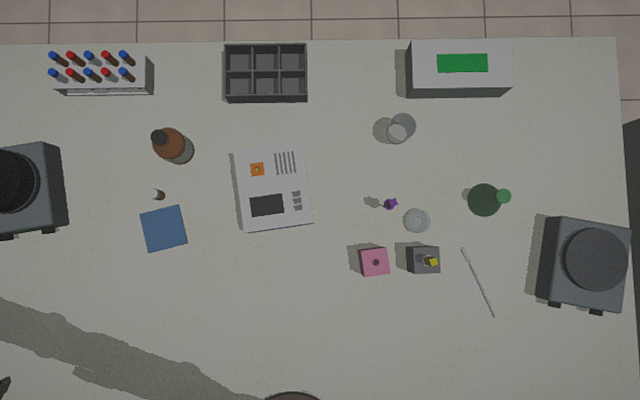

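```bash
cat > h.py <<'E'
import numpy as np,cv2,pickle
def K(c):
    f=c["image"].shape[0]/2/np.tan(np.radians(c["fov_y"]/2)); return f,c["cx"],c["cy"]
def ray(c,uv):
    f,cx,cy=K(c);E=c["extrinsics"];R=E[:3,:3];t=E[:3,3]
    d=np.array([(uv[0]-cx)/f,-(uv[1]-cy)/f,-1.]);d=R.T@d;return -R.T@t,d/np.linalg.norm(d)
def onz(c,uv,z):
    o,d=ray(c,uv);return o+d*(z-o[2])/d[2]
def proj(c,p):
    f,cx,cy=K(c);E=c["extrinsics"];q=E[:3,:3]@np.asarray(p,float)+E[:3,3]
    return np.array([cx+f*q[0]/-q[2],cy-f*q[1]/-q[2]])
def tri(c1,u1,c2,u2):
    o1,d1=ray(c1,u1);o2,d2=ray(c2,u2)
    s=np.linalg.lstsq(np.c_[d1,-d2],o2-o1,rcond=None)[0]
    a=o1+s[0]*d1;b=o2+s[1]*d2;return (a+b)/2,np.linalg.norm(a-b)
def load(n): return pickle.load(open(n+".pkl","rb"))
def mask(c,lo,hi,roi=None):
    h=cv2.cvtColor(c["image"],cv2.COLOR_RGB2HSV);m=cv2.inRange(h,np.array(lo),np.array(hi))
    if roi: 
        z=np.zeros_like(m);x0,y0,x1,y1=roi;z[y0:y1,x0:x1]=m[y0:y1,x0:x1];m=z
    return m
def blob(m):
    n,l,s,ce=cv2.connectedComponentsWithStats(m);i=1+np.argmax(s[1:,4]);
    cn=max(cv2.findContours((l==i).astype(np.uint8),cv2.RETR_EXTERNAL,cv2.CHAIN_APPROX_NONE)[0],key=len)
    return ce[i],s[i],cn
E
python3 - <<'E'
from h import *
S=load("side0");T=load("top0")
def crop(c,x0,y0,x1,y1,k): return cv2.resize(c["image"][y0:y1,x0:x1,::-1],None,fx=k,fy=k,interpolation=cv2.INTER_CUBIC)
cv2.imwrite("pics/t_pin.png",crop(T,340,180,460,290,6))
cv2.imwrite("pics/s_pin.png",crop(S,220,210,340,330,5))
cv2.imwrite("pics/t_ph.png",crop(T,225,140,320,240,6))
cv2.imwrite("pics/s_ph.png",crop(S,260,130,380,230,6))
np.set_printoptions(precision=1,suppress=True)
for nm,c,lo,hi,z in [("tile",T,(100,80,60),(125,255,255),6),("orange",T,(5,150,150),(18,255,255),93),("yellow",T,(20,120,80),(35,255,255),145)]:
    ce,s,cn=blob(mask(c,lo,hi,(100,100,520,330)));r=cv2.minAreaRect(cn);
    P=[onz(c,b,z) for b in cv2.boxPoints(r)];print(nm,ce,s,"P",onz(c,ce,z),"sides",[np.linalg.norm(P[i]-P[i-1]) for i in range(4)],"yaw",[np.degrees(np.arctan2(*(P[i]-P[i-1])[1::-1])) for i in range(4)])
E
```

```text
tile [163.2 228.3] [ 140  205   47   48 1575] P [519.7 309.4   6. ] sides [np.float64(97.12245384592816), np.float64(99.17640735454488), np.float64(97.3407105507873), np.float64(98.54317309393907)] yaw [np.float64(14.594475220132505), np.float64(-76.86300662177773), np.float64(-165.78177505438956), np.float64(103.00190048952743)]
orange [256.8 168.7] [251 163  13  13  80] P [650.4  66.5  93. ] sides [np.float64(27.005525220971556), np.float64(26.333648852592596), np.float64(27.019652586366387), np.float64(26.281328000582057)] yaw [np.float64(8.958097383058531), np.float64(-81.42642194793858), np.float64(-171.15306145126087), np.float64(98.54212365517738)]
yellow [433.1 261.4] [429 258   9   8  57] P [ 435.2 -316.2  145. ] sides [np.float64(15.40897892677441), np.float64(16.218118167831918), np.float64(15.416078500456177), np.float64(16.19865993447477)] yaw [np.float64(12.046737485421263), np.float64(-77.24921922418646), np.float64(-168.02526863391677), np.float64(102.72655608020554)]
```

View pics/t_pin.png

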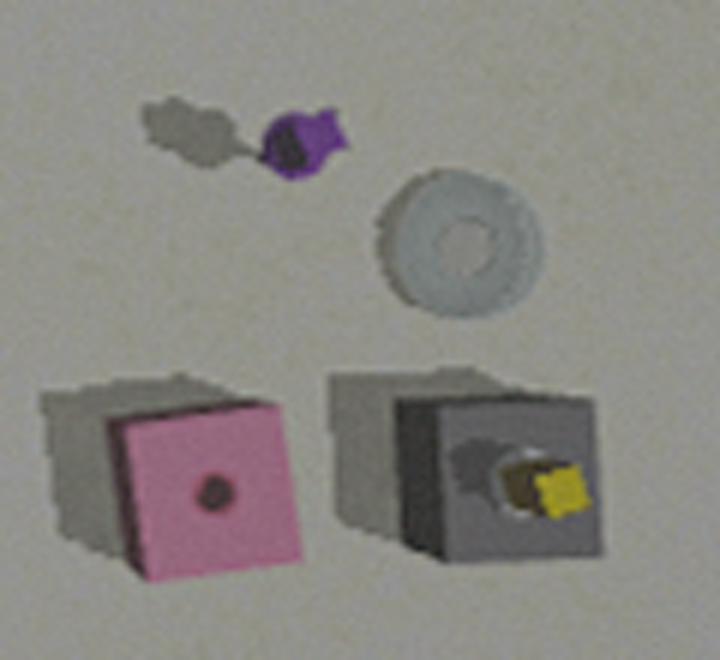

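View pics/s_pin.png

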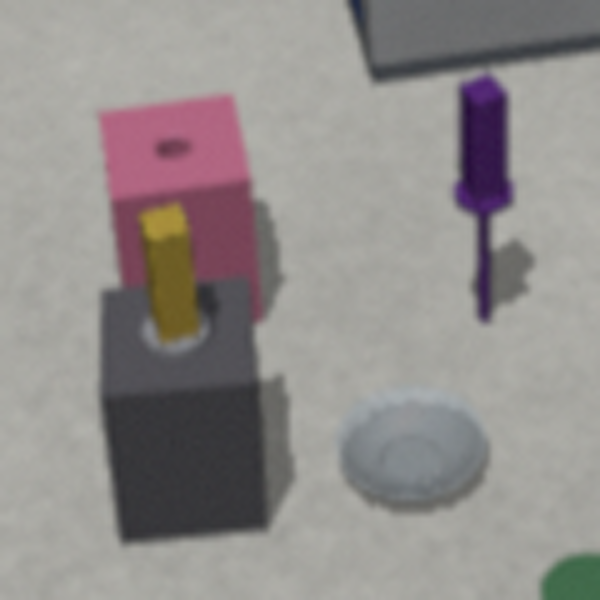

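View pics/t_ph.png

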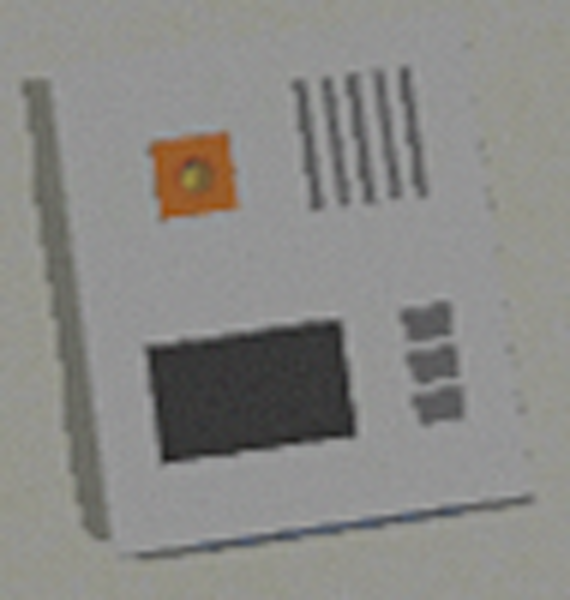

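View pics/s_ph.png

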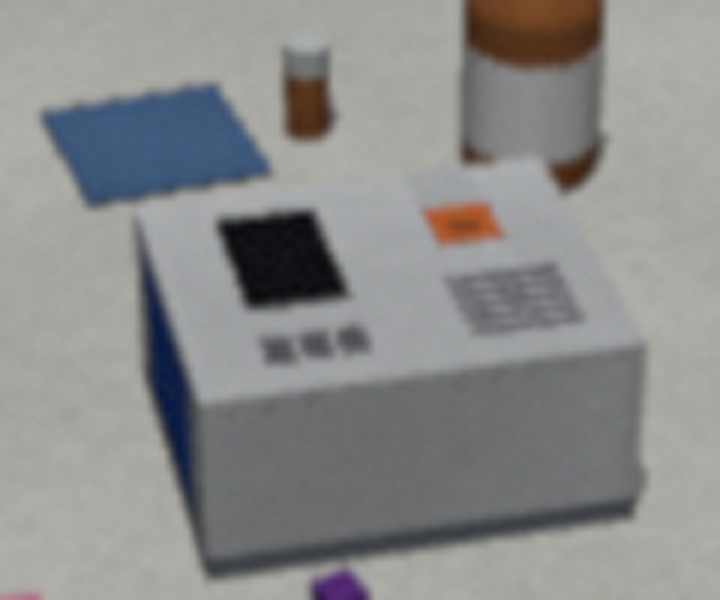

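```bash
python3 - <<'E'
from h import *
np.set_printoptions(precision=1,suppress=True)
S=load("side0");T=load("top0")
ot=blob(mask(T,(5,150,150),(18,255,255),(230,140,300,200)))[0]
cs,ss,cn=blob(mask(S,(3,150,120),(18,255,255),(320,155,350,180)));print(cs,ss)
r=cv2.boundingRect(cn)
print("hole tri",tri(T,ot,S,cs), "side z93",onz(S,cs,93), "top",onz(T,ot,93))
# hand-read from crops: handle top-face centre
t=np.array([340,180])+np.array([564,490])/6-.4; s=np.array([220,210])+np.array([164,221])/5-.4
print("pin top tri",tri(T,t,S,s),onz(T,t,145),onz(S,s,145))
# stand top corners (top view) z85
q=[(440,403),(595,398),(605,556),(445,562)]
P=np.array([onz(T,np.array([340,180])+np.array(a)/6-.4,85) for a in q]);print("stand",P.mean(0),P)
q=[(102,290),(248,280),(258,380),(107,392)]
P=np.array([onz(S,np.array([220,210])+np.array(a)/5-.4,85) for a in q]);print("stand side",P.mean(0),P)
# yellow collars: collar visible centre in side
s=np.array([220,210])+np.array([175,332])/5-.4;print("collar side z87",onz(S,s,87))
s=np.array([225,140])+np.array([195,176])/6-.4;print("hole direct",onz(T,s,93))
q=[(30,50),(455,30),(530,497),(120,553)]
# tile side
cs,ss,cn=blob(mask(S,(100,80,60),(125,255,255),(260,140,310,170)));print("tile side",onz(S,cs,6))
# photometer front-top edge corners
for a,n in [((122,553),"FL"),((533,497),"FR")]:
    print(n,onz(T,np.array([225,140])+np.array(a)/6-.4,92))
for a,n in [((137,210),"FL"),((208,403),"FR"),((643,347),"BR")]:
    print(n,onz(S,np.array([260,130])+np.array(a)/6-.4,92))
y=np.radians(8.5)
h=onz(T,ot,93)[:2]; R=np.array([[np.cos(y),-np.sin(y)],[np.sin(y),np.cos(y)]])
o=h-R@[45,30];print("phot origin",o,"pocket out",o+R@[-130,0],"front corners",o+R@[-95,80],o+R@[-95,-80],o+R@[95,-80])
E
```

```text
[336.4 166.8] [332 165  10   5  42]
hole tri (array([650.1,  67. ,  89.3]), np.float64(1.7286192906044247)) side z93 [648.3  60.9  93. ] top [650.4  66.5  93. ]
pin top tri (array([ 435.5, -317.9,  143.3]), np.float64(0.049762648893259355)) [ 435.6 -317.4  145. ] [ 435.7 -319.8  145. ]
stand [ 435.8 -317.4   85. ] [[ 465.3 -287.5   85. ]
 [ 466.1 -346.7   85. ]
 [ 406.4 -348.1   85. ]
 [ 405.3 -287.3   85. ]]
stand side [ 436.5 -319.5   85. ] [[ 405.5 -291.3   85. ]
 [ 464.1 -291.5   85. ]
 [ 467.1 -347.5   85. ]
 [ 409.4 -347.9   85. ]]
collar side z87 [ 435.2 -320.2   87. ]
hole direct [649.7  65.7  93. ]
tile side [518.9 298.    6. ]
FL [506.6  94.5  92. ]
FR [524.9 -61.2  92. ]
FL [505.9  89.   92. ]
FR [528.6 -64.5  92. ]
BR [710.6 -42.8  92. ]
phot origin [610.3  30.2] pocket out [481.7  10.9] front corners [504.5  95.2] [528.2 -63. ] [716.1 -34.9]
```

```bash
cat >> h.py <<'E'
from scipy.spatial.transform import Rotation as Ro
def delta(pts,yaw):
    """pts: grasp-TCP targets (x,y,z) world mm; yaw of jaw axis deg; prints rows in tool axes"""
    from cell import arm
    s=arm.read_state();R=np.array(s["ee_rot"]);p=np.array(s["eef_pos"])
    c,n=np.cos(np.radians(yaw)),np.sin(np.radians(yaw))
    Rt=np.array([[c,0,-n],[n,0,c],[0,-1,0]]).copy()
    Rt[:,2]=np.cross(Rt[:,0],Rt[:,1])
    rv=Ro.from_matrix(R.T@Rt).as_rotvec(degrees=True)
    print("clock",round(s["clock"],2),"pos",p.round(1),"yaw",round(np.degrees(np.arctan2(R[1,0],R[0,0])),1),"w",round(s["width"],1),"F",np.round(s["contact_force"],1))
    for q in pts: print(q,"->",(R.T@(np.array(q)-p)/10).round(2),rv.round(1))
E
python3 -c "
from h import *
delta([(430,200,290),(470,-50,290),(435.6,-317.6,250),(435.6,-317.6,164)],12.5)"
```

```text
clock 0.1 pos [250.7 572.1 291.6] yaw 66.3 w 91.9 F [0.3 0.3 0.6]
(430, 200, 290) -> [-26.89   0.19 -31.36] [ 0.  53.8 -0.1]
(470, -50, 290) -> [-48.18   0.22 -45.06] [ 0.  53.8 -0.1]
(435.6, -317.6, 250) -> [-74.07   4.26 -52.64] [ 0.  53.8 -0.1]
(435.6, -317.6, 164) -> [-74.06  12.86 -52.64] [ 0.  53.8 -0.1]
```

Emit:
{"method": "drive_tool", "body": {
  "deltas": "-26.9 0.2 -31.4 0 54 0;-26.9 0.2 -31.4 0 54 0;-26.9 0.2 -31.4 0 54 0;-26.9 0.2 -31.4 0 54 0;-26.9 0.2 -31.4 0 54 0;-26.9 0.2 -31.4 0 54 0;-26.9 0.2 -31.4 0 54 0;-26.9 0.2 -31.4 0 54 0;-26.9 0.2 -31.4 0 54 0;-26.9 0.2 -31.4 0 54 0;-48.2 0.2 -45 0 54 0;-48.2 0.2 -45 0 54 0;-48.2 0.2 -45 0 54 0;-48.2 0.2 -45 0 54 0;-48.2 0.2 -45 0 54 0;-48.2 0.2 -45 0 54 0;-74.1 4.3 -52.6 0 54 0;-74.1 4.3 -52.6 0 54 0;-74.1 4.3 -52.6 0 54 0;-74.1 4.3 -52.6 0 54 0",
  "grip": 1
}}

```text
clock: 1.77
eef_pos: [447.7, -212.5, 265.4]
ee_rot: [[0.977, -0.0, -0.214], [0.214, -0.001, 0.977], [-0.001, -1.0, -0.001]]
contact_force: [1.3, 0.8, -0.7]
width: 91.8
```

```bash
python3 -c "
from h import *
delta([(435.6,-317.6,250),(435.6,-317.6,164)],12.5)"
```

```text
clock 1.77 pos [ 447.7 -212.5  265.4] yaw 12.4 w 91.8 F [ 1.3  0.8 -0.7]
(435.6, -317.6, 250) -> [ -3.44   1.55 -10.  ] [ 0.1 -0.1 -0. ]
(435.6, -317.6, 164) -> [-3.43 10.15 -9.99] [ 0.1 -0.1 -0. ]
```

Emit:
{"method": "drive_tool", "body": {
  "deltas": "-3.4 1.6 -10 0.1 0 0;-3.4 1.6 -10 0.1 0 0;-3.4 1.6 -10 0.1 0 0;-3.4 1.6 -10 0.1 0 0;-3.4 3 -10 0.1 0 0;-3.4 3 -10 0.1 0 0;-3.4 3 -10 0.1 0 0",
  "grip": 0.0
}}

```text
clock: 2.35
eef_pos: [435.6, -316.8, 234.9]
ee_rot: [[0.977, -0.003, -0.214], [0.214, 0.002, 0.977], [-0.002, -1.0, 0.002]]
contact_force: [0.2, -0.0, 0.5]
width: 49.9
```

```bash
python3 -c "
from h import *
from cell import arm
for n in('side','top'):
    c=arm.capture(n);pickle.dump(c,open(n+'1.pkl','wb'))
    x0,y0,x1,y1=(200,120,340,320) if n=='side' else (380,200,500,320)
    cv2.imwrite('pics/%s1.png'%n,cv2.resize(c['image'][y0:y1,x0:x1,::-1],None,fx=4 if n=='top' else 3,fy=4 if n=='top' else 3))
delta([(435.6,-317.6,164)],12.5)"
```

```text
clock 2.45 pos [ 436.2 -317.   235.8] yaw 12.4 w 46.5 F [0.4 0.5 0.2]
(435.6, -317.6, 164) -> [-0.07  7.18 -0.05] [-0.1 -0.1 -0. ]
```

View pics/side1.png

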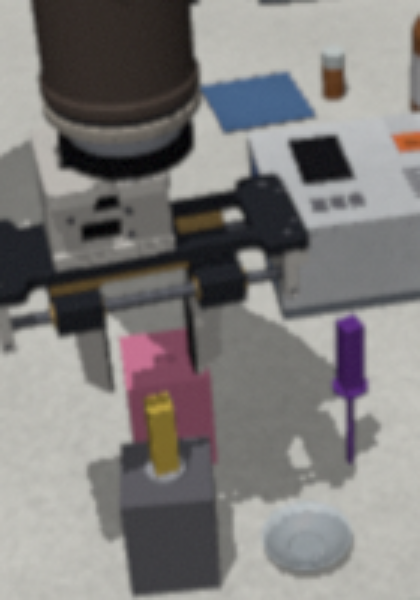

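View pics/top1.png

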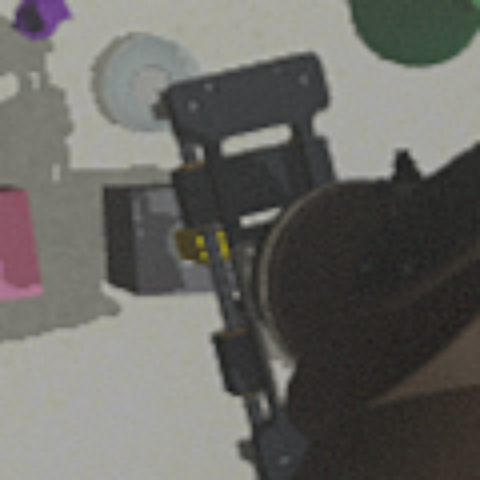

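Emit:
{"method": "drive_tool", "body": {
  "deltas": "-0.1 3 -0.1 0 0 0;-0.1 5 -0.1 0 0 0;-0.1 6.5 -0.1 0 0 0;-0.1 7.2 -0.1 0 0 0;-0.1 7.2 -0.1 0 0 0;-0.1 7.2 -0.1 0 0 0"
}}

```text
clock: 2.95
eef_pos: [435.7, -318.2, 164.4]
ee_rot: [[0.977, -0.0, -0.215], [0.215, 0.001, 0.977], [-0.0, -1.0, 0.001]]
contact_force: [0.8, 0.6, 0.9]
width: 45.4
```

Emit:
{"method": "drive_tool", "body": {
  "deltas": "0 0 0 0 0 0;0 0 0 0 0 0;0 0 0 0 0 0;0 0 0 0 0 0;0 0 0 0 0 0;0 0 0 0 0 0",
  "grip": -1,
  "grip_force": 35
}}

```text
clock: 3.45
eef_pos: [435.9, -318.2, 164.8]
ee_rot: [[0.976, 0.0, -0.216], [0.216, 0.0, 0.976], [0.0, -1.0, 0.0]]
contact_force: [-0.6, 0.5, 3.7]
width: 15.9
```

```bash
python3 -c "
from h import *
delta([(435.6,-317.6,164),(435.6,-317.6,270)],12.5)"
```

```text
clock 3.45 pos [ 435.9 -318.2  164.8] yaw 12.4 w 15.9 F [-0.6  0.5  3.7]
(435.6, -317.6, 164) -> [-0.02  0.08  0.07] [-0.  -0.1  0. ]
(435.6, -317.6, 270) -> [ -0.02 -10.52   0.07] [-0.  -0.1  0. ]
```

Emit:
{"method": "drive_tool", "body": {
  "deltas": "0 -2 0 0 0 0;0 -5 0 0 0 0;0 -8 0 0 0 0;0 -10.5 0 0 0 0;0 -11.5 0 0 0 0;0 -11.5 0 0 0 0"
}}

```text
clock: 3.95
eef_pos: [436.7, -319.0, 281.9]
ee_rot: [[0.976, 0.004, -0.216], [0.216, -0.001, 0.976], [0.004, -1.0, -0.002]]
contact_force: [-0.1, -0.5, 0.2]
width: 15.9
```

```bash
python3 -c "
from h import *
delta([(540,-150,280),(650,66.2,280)],12.5)"
```

```text
clock 3.95 pos [ 436.7 -319.   281.9] yaw 12.4 w 15.9 F [-0.1 -0.5  0.2]
(540, -150, 280) -> [13.73  0.21 14.28] [ 0.1 -0.1  0.2]
(650, 66.2, 280) -> [29.13  0.23 33.02] [ 0.1 -0.1  0.2]
```

Emit:
{"method": "drive_tool", "body": {
  "deltas": "29.1 0.2 33 0 0 0.2;29.1 0.2 33 0 0 0.2;29.1 0.2 33 0 0 0.2;29.1 0.2 33 0 0 0.2;29.1 0.2 33 0 0 0.2;29.1 0.2 33 0 0 0.2;29.1 0.2 33 0 0 0.2;29.1 0.2 33 0 0 0.2;29.1 0.2 33 0 0 0.2;29.1 0.2 33 0 0 0.2;29.1 0.2 33 0 0 0.2;29.1 0.2 33 0 0 0.2;29.1 2 33 0 0 0.2;29.1 2 33 0 0 0.2;29.1 2 33 0 0 0.2"
}}

```text
clock: 5.2
eef_pos: [648.5, 65.3, 260.1]
ee_rot: [[0.977, -0.004, -0.215], [0.215, -0.003, 0.977], [-0.004, -1.0, -0.002]]
contact_force: [0.5, 0.3, 0.3]
width: 16.2
```

```bash
python3 -c "
from h import *
from cell import arm
for n in('side','top'):
    c=arm.capture(n);pickle.dump(c,open(n+'2.pkl','wb'))
    x0,y0,x1,y1=(280,60,400,220) if n=='side' else (200,110,330,240)
    k=5 if n=='top' else 4
    cv2.imwrite('pics/%s2.png'%n,cv2.resize(c['image'][y0:y1,x0:x1,::-1],None,fx=k,fy=k,interpolation=cv2.INTER_CUBIC))
delta([(650,66.2,260)],12.5)"
```

```text
clock 5.3 pos [649.5  65.1 262. ] yaw 12.4 w 15.9 F [-0.6 -0.2 -0.1]
(650, 66.2, 260) -> [0.07 0.2  0.1 ] [ 0.1 -0.1 -0. ]
```

View pics/side2.png

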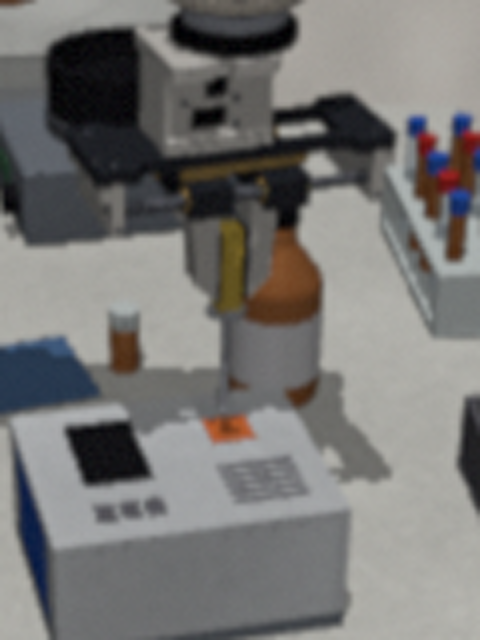

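View pics/top2.png

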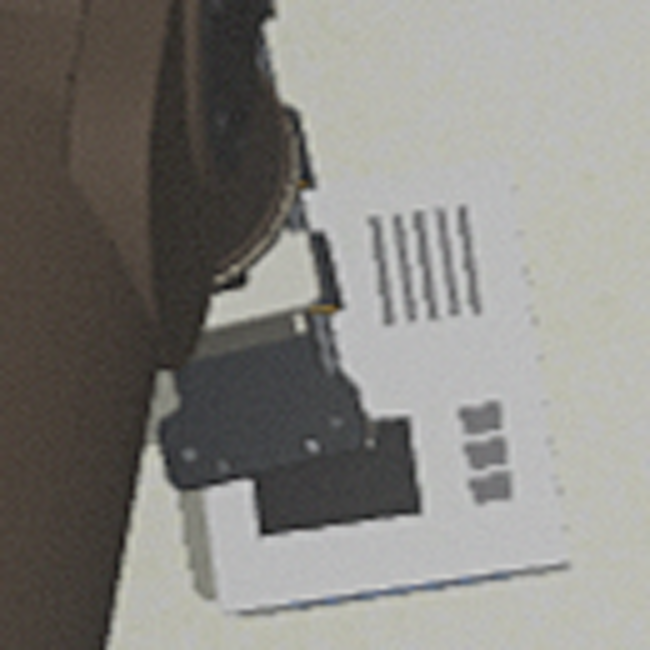

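```bash
python3 -c "
from h import *
np.set_printoptions(precision=2,suppress=True)
S=load('side2');p=np.array([649.5,65.1]);z=107.2
for dz in(0,75,79,135): 
  u=proj(S,[*p,z+dz]);print(dz,u,(u-[280,60])*4)
print('hole',proj(S,[650,66.2,93]),(proj(S,[650,66.2,93])-[280,60])*4)
i=S['image'][125:175,322:352,::-1]
cv2.imwrite('pics/z2.png',cv2.resize(i,None,fx=12,fy=12,interpolation=cv2.INTER_CUBIC))
m=mask(S,(20,110,60),(38,255,255),(300,100,360,150));ce,s,cn=blob(m);print(ce,s,[proj(S,[*p,z+75+k]) for k in (4,60)])
"
```

```text
0 [336.78 161.4 ] [227.12 405.58]
75 [337.4 136.1] [229.6 304.4]
79 [337.44 134.7 ] [229.74 298.8 ]
135 [337.93 114.5 ] [231.72 218.  ]
hole [336.8  165.76] [227.19 423.05]
[337.4  125.76] [334 115   7  23 131] [array([337.44, 134.7 ]), array([337.93, 114.5 ])]
```

View pics/z2.png

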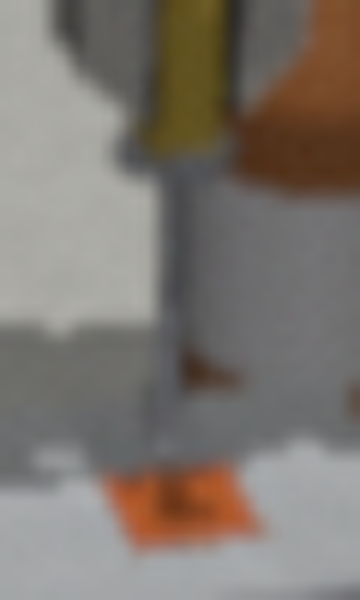

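Emit:
{"method": "drive_tool", "body": {
  "deltas": "0.26 1.05 0.04 0 0 0;0.26 1.05 0.04 0 0 0;0.26 1.05 0.04 0 0 0;0.26 1.05 0.04 0 0 0;0.26 1.05 0.04 0 0 0"
}}

```text
clock: 5.72
eef_pos: [652.1, 66.0, 251.8]
ee_rot: [[0.977, 0.0, -0.214], [0.214, -0.002, 0.977], [-0.0, -1.0, -0.002]]
contact_force: [-0.2, -0.7, -0.1]
width: 15.7
```

```bash
python3 -c "
from h import *
np.set_printoptions(precision=2,suppress=True)
from cell import arm
c=arm.capture('side');pickle.dump(c,open('side3.pkl','wb'))
delta([(650,66.2,200)],12.5)
p=np.array(arm.read_state()['eef_pos'])
i=c['image'][125:175,322:352,::-1]
cv2.imwrite('pics/z3.png',cv2.resize(i,None,fx=12,fy=12,interpolation=cv2.INTER_CUBIC))
print(proj(c,p-[0,0,154.8]),proj(c,p-[0,0,79.8]))
"
```

```text
clock 5.77 pos [652.1  66.  251.9] yaw 12.4 w 15.6 F [-0.5  0.2 -0.2]
(650, 66.2, 200) -> [-0.2   5.19  0.08] [ 0.1 -0.1 -0. ]
[337.62 164.45] [338.26 139.4 ]
```

View pics/z3.png

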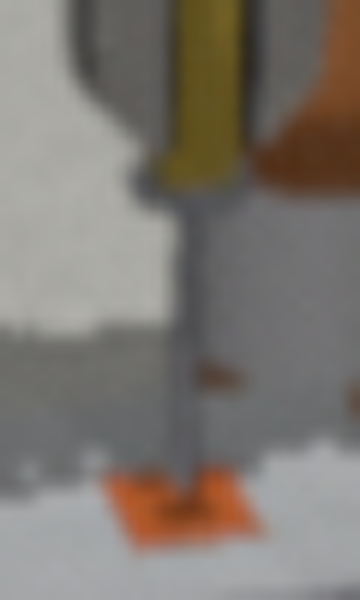

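Emit:
{"method": "drive_tool", "body": {
  "deltas": "0 0.5 0 0 0 0;0 1 0 0 0 0;0 1.4 0 0 0 0;0 1.8 0 0 0 0;0 1.8 0 0 0 0"
}}

```text
clock: 6.18
eef_pos: [651.5, 66.0, 232.6]
ee_rot: [[0.977, -0.002, -0.214], [0.214, -0.002, 0.977], [-0.002, -1.0, -0.002]]
contact_force: [0.2, -1.1, -0.7]
width: 16.0
```

Emit:
{"method": "drive_tool", "body": {
  "deltas": "0 0.8 0 0 0 0;0 1.6 0 0 0 0;0 2 0 0 0 0;0 2.3 0 0 0 0;0 2.6 0 0 0 0;0 2.9 0 0 0 0;0 3.1 0 0 0 0;0 3.1 0 0 0 0"
}}

```text
clock: 6.85
eef_pos: [651.4, 66.0, 201.7]
ee_rot: [[0.977, -0.002, -0.214], [0.214, -0.002, 0.977], [-0.002, -1.0, -0.002]]
contact_force: [-2.6, -0.1, 6.4]
width: 16.2
```

```bash
python3 -c "
from h import *
from cell import arm
c=arm.capture('side');pickle.dump(c,open('side4.pkl','wb'))
delta([(650,66.2,270)],12.5)
i=c['image'][100:240,230:390,::-1]
cv2.imwrite('pics/z4.png',cv2.resize(i,None,fx=4,fy=4,interpolation=cv2.INTER_CUBIC))
"
```

```text
clock 6.9 pos [651.4  66.  201.9] yaw 12.4 w 15.6 F [-3.1 -0.1  5.9]
(650, 66.2, 270) -> [-0.15 -6.81  0.04] [ 0.1 -0.1 -0.1]
```

View pics/z4.png

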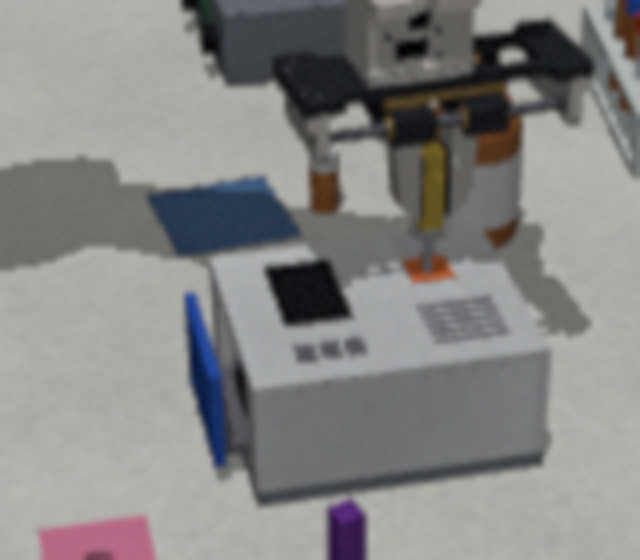

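The tray front (crop px 205,380) is moving out. I'll retract the pin straight up.

Emit:
{"method": "drive_tool", "body": {
  "deltas": "0 -2 0 0 0 0;0 -4 0 0 0 0;0 -6 0 0 0 0;0 -7.5 0 0 0 0;0 -8 0 0 0 0;0 -8 0 0 0 0"
}}

```text
clock: 7.4
eef_pos: [652.1, 66.1, 283.0]
ee_rot: [[0.977, 0.001, -0.214], [0.214, -0.002, 0.977], [0.0, -1.0, -0.002]]
contact_force: [0.3, 0.2, -1.1]
width: 15.8
```

```bash
python3 -c "
from h import *
np.set_printoptions(precision=2,suppress=True)
from cell import arm
c=arm.capture('side');pickle.dump(c,open('side5.pkl','wb'))
delta([(540,-150,280),(435.6,-318,280)],12.5)
p=np.array(arm.read_state()['eef_pos'])
print(proj(c,p-[0,0,154.8]),proj(c,p-[0,0,79.8]))
i=c['image'][100:240,230:390,::-1]
cv2.imwrite('pics/z5.png',cv2.resize(i,None,fx=4,fy=4,interpolation=cv2.INTER_CUBIC))
"
```

```text
clock 7.45 pos [651.6  66.2 281.7] yaw 12.4 w 15.8 F [-0.  -1.  -0.2]
(540, -150, 280) -> [-15.53   0.23 -18.72] [ 0.1 -0.1 -0.1]
(435.6, -318, 280) -> [-29.34   0.27 -32.89] [ 0.1 -0.1 -0.1]
[337.67 154.68] [338.33 128.91]
```

View pics/z5.png

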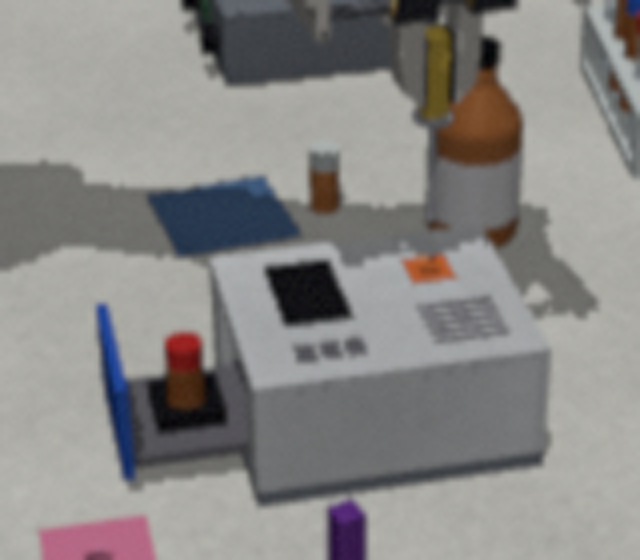

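Emit:
{"method": "drive_tool", "body": {
  "deltas": "-29.3 0.3 -32.9 0 0 -0.1;-29.3 0.3 -32.9 0 0 -0.1;-29.3 0.3 -32.9 0 0 -0.1;-29.3 0.3 -32.9 0 0 -0.1;-29.3 0.3 -32.9 0 0 -0.1;-29.3 0.3 -32.9 0 0 -0.1;-29.3 0.3 -32.9 0 0 -0.1;-29.3 0.3 -32.9 0 0 -0.1;-29.3 0.3 -32.9 0 0 -0.1;-29.3 0.3 -32.9 0 0 -0.1;-29.3 0.3 -32.9 0 0 -0.1;-29.3 0.3 -32.9 0 0 -0.1;-29.3 2.5 -32.9 0 0 -0.1;-29.3 2.5 -32.9 0 0 -0.1;-29.3 2.5 -32.9 0 0 -0.1"
}}

```text
clock: 8.7
eef_pos: [435.4, -316.8, 256.2]
ee_rot: [[0.977, -0.003, -0.215], [0.215, 0.0, 0.977], [-0.003, -1.0, 0.001]]
contact_force: [-0.2, -0.5, -0.3]
width: 16.0
```

```bash
python3 -c "
from h import *
np.set_printoptions(precision=2,suppress=True)
from cell import arm
c=arm.capture('side');pickle.dump(c,open('side6.pkl','wb'))
delta([(435.9,-318.2,246),(435.9,-318.2,164.8)],12.5)
p=np.array(arm.read_state()['eef_pos'])
i=c['image'][210:285,235:285,::-1]
cv2.imwrite('pics/z6.png',cv2.resize(i,None,fx=8,fy=8,interpolation=cv2.INTER_CUBIC))
f=lambda q:(proj(c,q)+.5-[235,210])*8
print('tip',f(p-[0,0,154.8]),'collar',f(p-[0,0,79.8]),'seat',f([435.9,-318.2,85]))
"
```

```text
clock 8.75 pos [ 435.9 -317.2  257.1] yaw 12.4 w 16.0 F [0.1 0.5 0.6]
(435.9, -318.2, 246) -> [-0.02  1.11 -0.1 ] [ 0.  -0.1 -0.1]
(435.9, -318.2, 164.8) -> [-0.    9.23 -0.1 ] [ 0.  -0.1 -0.1]
tip [158.77 477.93] collar [132.64 242.77] seat [164.54 531.93]
```

View pics/z6.png

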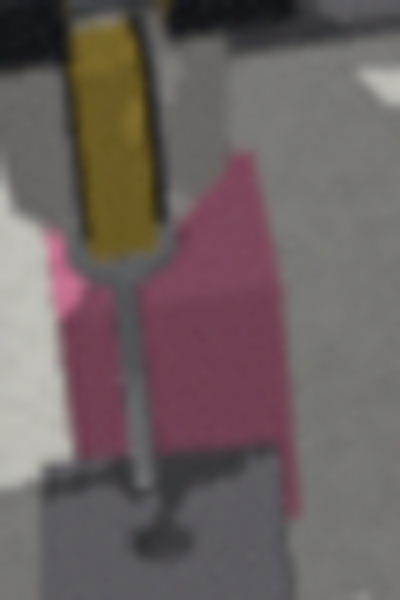

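Emit:
{"method": "drive_tool", "body": {
  "deltas": "0.18 0.5 -0.15 0 0 0;0.18 1.2 -0.15 0 0 0;0.18 1.8 -0.15 0 0 0;0.18 2.4 -0.15 0 0 0;0.18 3 -0.15 0 0 0;0.18 3 -0.15 0 0 0"
}}

```text
clock: 9.25
eef_pos: [437.4, -317.8, 225.7]
ee_rot: [[0.977, -0.003, -0.215], [0.215, 0.0, 0.977], [-0.003, -1.0, 0.001]]
contact_force: [-0.8, -0.1, -1.1]
width: 16.1
```

```bash
python3 -c "
from h import *
np.set_printoptions(precision=2,suppress=True)
from cell import arm
c=arm.capture('side')
delta([(437.7,-318.2,166.5),(435.9,-318.2,164.8)],12.5)
i=c['image'][210:285,235:285,::-1]
cv2.imwrite('pics/z7.png',cv2.resize(i,None,fx=8,fy=8,interpolation=cv2.INTER_CUBIC))
"
```

```text
clock 9.3 pos [ 437.6 -318.   226.3] yaw 12.4 w 16.0 F [-0.2 -0.1 -1.2]
(437.7, -318.2, 166.5) -> [ 0.03  5.98 -0.02] [-0.  -0.1 -0.2]
(435.9, -318.2, 164.8) -> [-0.15  6.15  0.01] [-0.  -0.1 -0.2]
```

View pics/z7.png

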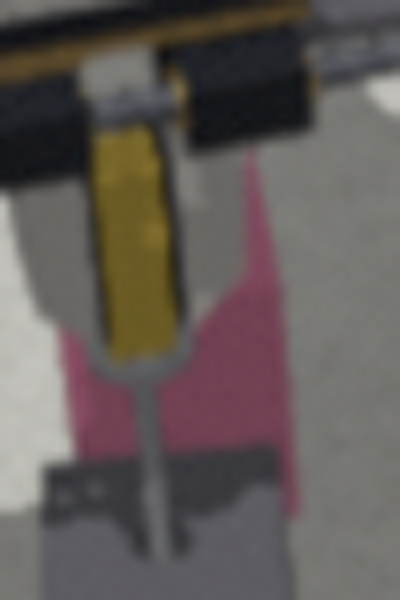

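Emit:
{"method": "drive_tool", "body": {
  "deltas": "0 1 0 0 0 0;0 2 0 0 0 0;0 3 0 0 0 0;0 4 0 0 0 0;-0.05 5 0 0 0 0;-0.08 5.6 0 0 0 0;-0.08 5.9 0 0 0 0;-0.08 5.9 0 0 0 0"
}}

```text
clock: 9.97
eef_pos: [436.2, -318.1, 166.5]
ee_rot: [[0.977, -0.004, -0.215], [0.215, 0.001, 0.977], [-0.004, -1.0, 0.001]]
contact_force: [-0.3, 0.4, -0.7]
width: 15.7
```

Emit:
{"method": "drive_tool", "body": {
  "deltas": "0 0.1 0 0 0 0;0 0.2 0 0 0 0;0 0.22 0 0 0 0;0 0.22 0 0 0 0"
}}

```text
clock: 10.3
eef_pos: [436.4, -318.3, 164.8]
ee_rot: [[0.977, -0.003, -0.215], [0.215, 0.0, 0.977], [-0.003, -1.0, 0.001]]
contact_force: [-0.8, -0.6, 3.4]
width: 15.9
```

Emit:
{"method": "drive_tool", "body": {
  "deltas": "0 0 0 0 0 0;0 0 0 0 0 0;0 0 0 0 0 0;0 0 0 0 0 0;0 0 0 0 0 0",
  "grip": 0
}}

```text
clock: 10.72
eef_pos: [436.4, -318.2, 164.8]
ee_rot: [[0.977, -0.003, -0.215], [0.215, 0.0, 0.977], [-0.003, -1.0, 0.001]]
contact_force: [-0.6, -0.9, -0.1]
width: 43.4
```

Emit:
{"method": "drive_tool", "body": {
  "deltas": "0 -2 0 0 0 0;0 -4 0 0 0 0;0 -6 0 0 0 0;0 -9 0 0 0 0;0 -12 0 0 0 0;0 -12 0 0 0 0"
}}

```text
clock: 11.22
eef_pos: [438.3, -320.1, 289.9]
ee_rot: [[0.977, 0.003, -0.214], [0.214, -0.003, 0.977], [0.003, -1.0, -0.004]]
contact_force: [0.6, -2.0, 0.1]
width: 46.1
```

```bash
python3 -c "
from h import *
np.set_printoptions(precision=2,suppress=True)
from cell import arm
c=arm.capture('side');pickle.dump(c,open('side8.pkl','wb'))
i=c['image'][80:330,200:400,::-1]
cv2.imwrite('pics/z8.png',cv2.resize(i,None,fx=3,fy=3)[:600])
cv2.imwrite('pics/z8b.png',cv2.resize(np.hstack([c['image'][210:330,220:340,::-1],load('side0')['image'][210:330,220:340,::-1]]),None,fx=3.3,fy=3.3,interpolation=cv2.INTER_CUBIC))
d=cv2.cvtColor(c['image'],cv2.COLOR_RGB2HSV)
ce,s,cn=blob(mask(c,(0,150,90),(6,255,255),(240,150,300,230)));print('cap',ce,s)
print(onz(c,ce,74))
delta([(482,11,250)],98.5)
"
```

```text
Traceback (most recent call last):
  File "h.py", line 23, in blob
    n,l,s,ce=cv2.connectedComponentsWithStats(m);i=1+np.argmax(s[1:,4]);
                                                     ~~~~~~~~~^^^^^^^^^
ValueError: attempt to get argmax of an empty sequence
```

View pics/z8.png

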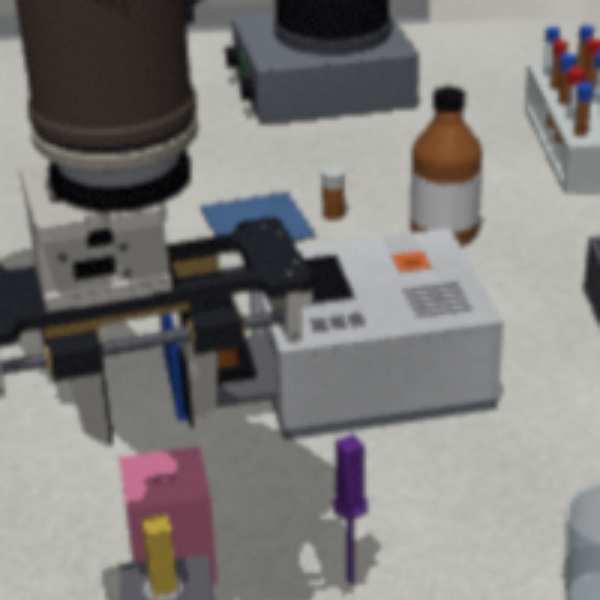

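View pics/z8b.png

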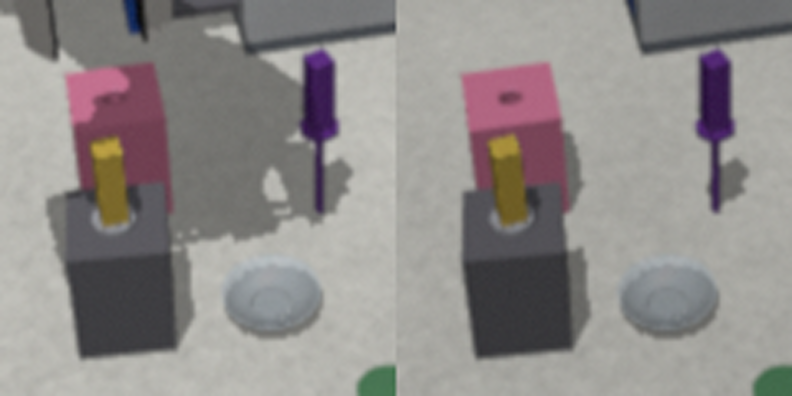

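Pin is back down as it was at the start (left vs right crop agree). Now the vial.

```bash
python3 -c "
from h import *
np.set_printoptions(precision=1,suppress=True)
from cell import arm
T=arm.capture('top');pickle.dump(T,open('top8.pkl','wb'));S=load('side5')
x0,y0,x1,y1=215,140,335,300
cv2.imwrite('pics/t8.png',cv2.resize(T['image'][y0:y1,x0:x1,::-1],None,fx=3.7,fy=3.7,interpolation=cv2.INTER_CUBIC))
a=mask(T,(0,130,90),(8,255,255),(230,210,330,300))|mask(T,(172,130,90),(180,255,255),(230,210,330,300))
ce,s,_=blob(a);print(ce,s,onz(T,ce,80))
b=mask(S,(0,150,90),(6,255,255),(260,175,290,205))|mask(S,(172,130,90),(180,255,255),(260,175,290,205))
cs,s,_=blob(b);print(cs,s,onz(S,cs,72),tri(T,ce,S,cs))
delta([(482,11,250)],98.5);delta([(482,11,250)],-81.5)
"
```

```text
[281.2 242.7] [276 238  11  11  96] [480.1  13.5  80. ]
[275.3 187.8] [272 184   8   9  63] [483.7   9.1  72. ] (array([481.8,  14.4,  68.5]), np.float64(3.736111612832612))
clock 11.32 pos [ 437.3 -318.5  285.7] yaw 12.4 w 45.9 F [-0.5  0.5 -1. ]
(482, 11, 250) -> [11.5  3.5 31.2] [ -0.  -86.1  -0.1]
clock 11.32 pos [ 437.3 -318.5  285.7] yaw 12.4 w 45.9 F [-0.5  0.5 -1. ]
(482, 11, 250) -> [11.5  3.5 31.2] [ 0.1 93.9 -0. ]
```

View pics/t8.png

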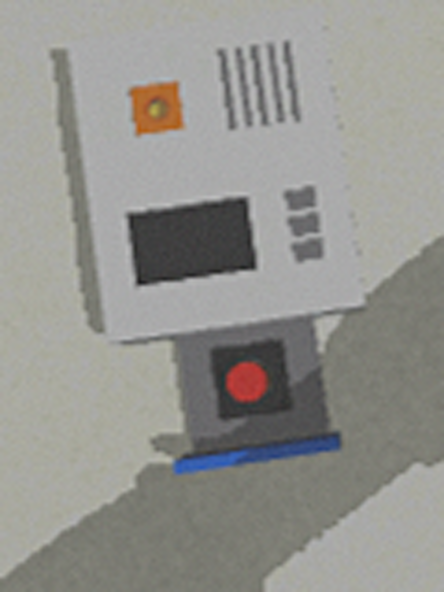

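Emit:
{"method": "drive_tool", "body": {
  "deltas": "11.5 3.5 31.2 0 -86 0;11.5 3.5 31.2 0 -86 0;11.5 3.5 31.2 0 -86 0;11.5 3.5 31.2 0 -86 0;11.5 3.5 31.2 0 -86 0;11.5 3.5 31.2 0 -86 0;11.5 3.5 31.2 0 -86 0;11.5 3.5 31.2 0 -86 0;11.5 5 31.2 0 -86 0;11.5 7 31.2 0 -86 0;11.5 8.5 31.2 0 -86 0;11.5 9.5 31.2 0 -86 0;11.5 9.5 31.2 0 -86 0;11.5 9.5 31.2 0 -86 0;11.5 9.5 31.2 0 -86 0",
  "grip": 0.15
}}

```text
clock: 12.57
eef_pos: [482.3, 10.7, 190.4]
ee_rot: [[-0.142, -0.001, -0.99], [0.99, -0.001, -0.142], [-0.0, -1.0, 0.002]]
contact_force: [0.7, 0.2, 0.7]
width: 52.9
```

```bash
python3 -c "
from h import *
from cell import arm
c=arm.capture('side')
cv2.imwrite('pics/z9.png',cv2.resize(c['image'][60:260,200:400,::-1],None,fx=3,fy=3,interpolation=cv2.INTER_CUBIC))
delta([(481,12.3,140),(481,12.3,109)],98.5)"
```

```text
clock 12.62 pos [482.5  10.8 190.8] yaw 98.2 w 52.9 F [ 0.4  0.5 -1. ]
(481, 12.3, 140) -> [0.17 5.08 0.12] [-0.  -0.3 -0. ]
(481, 12.3, 109) -> [0.17 8.18 0.12] [-0.  -0.3 -0. ]
```

View pics/z9.png

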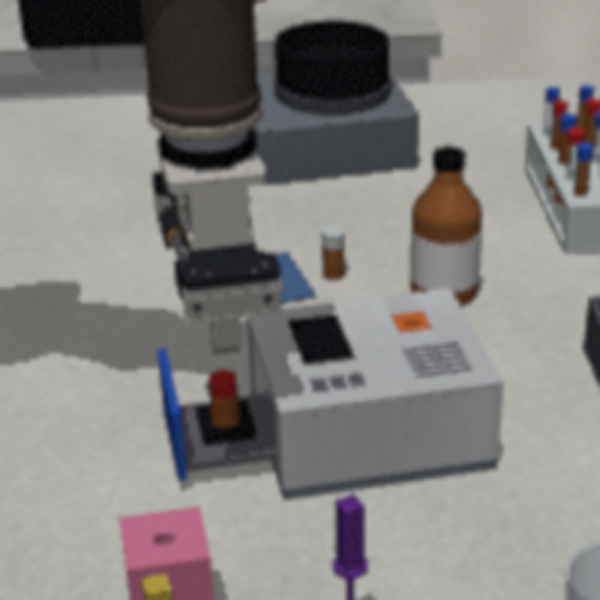

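Emit:
{"method": "drive_tool", "body": {
  "deltas": "0.17 2 0.12 0 -0.3 0;0.17 4 0.12 0 -0.3 0;0.17 5 0.12 0 -0.3 0;0.17 6 0.12 0 -0.3 0;0.17 7 0.12 0 -0.3 0;0.17 7.7 0.12 0 -0.3 0;0.17 8.1 0.12 0 -0.3 0;0.17 8.1 0.12 0 -0.3 0"
}}

```text
clock: 13.28
eef_pos: [480.8, 12.2, 109.1]
ee_rot: [[-0.148, -0.002, -0.989], [0.989, -0.001, -0.148], [-0.0, -1.0, 0.002]]
contact_force: [-0.7, -0.7, -0.5]
width: 52.6
```

```bash
python3 -c "
from h import *
from cell import arm
c=arm.capture('side')
cv2.imwrite('pics/z10.png',cv2.resize(c['image'][120:240,220:340,::-1],None,fx=5,fy=5,interpolation=cv2.INTER_CUBIC))
delta([(481,12.3,109)],98.5)"
```

```text
clock 13.33 pos [481.   12.2 109.6] yaw 98.5 w 53.0 F [-0.1  0.1 -0.2]
(481, 12.3, 109) -> [0.01 0.06 0.  ] [-0.1 -0.  -0. ]
```

View pics/z10.png

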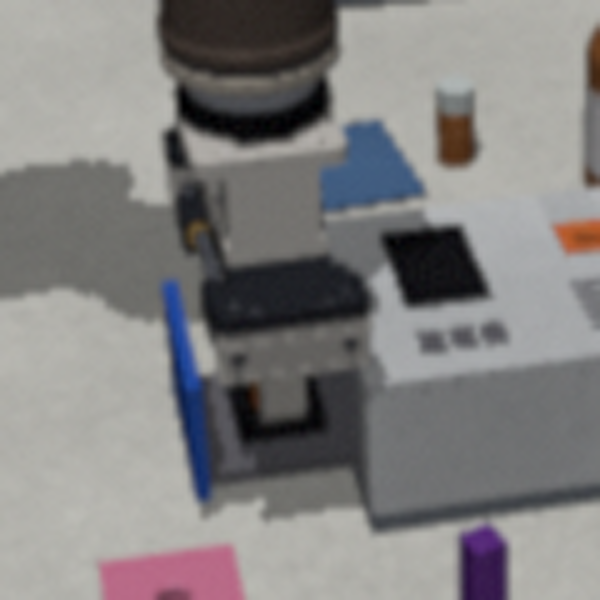

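Emit:
{"method": "drive_tool", "body": {
  "deltas": "0 0 0 0 0 0;0 0 0 0 0 0;0 0 0 0 0 0;0 0 0 0 0 0;0 0 0 0 0 0;0 0 0 0 0 0",
  "grip": -1,
  "grip_force": 15
}}

```text
clock: 13.83
eef_pos: [481.1, 12.3, 109.8]
ee_rot: [[-0.148, -0.001, -0.989], [0.989, -0.0, -0.148], [-0.0, -1.0, 0.001]]
contact_force: [-0.9, 0.2, 3.2]
width: 24.3
```

Emit:
{"method": "drive_tool", "body": {
  "deltas": "0 -0.5 0 0 0 0;0 -1.5 0 0 0 0;0 -3 0 0 0 0;0 -5 0 0 0 0;0 -7 0 0 0 0;0 -9 0 0 0 0;0 -10.5 0 0 0 0;0 -11 0 0 0 0;0 -11 0 0 0 0"
}}

```text
clock: 14.58
eef_pos: [481.9, 12.4, 221.5]
ee_rot: [[-0.148, 0.002, -0.989], [0.989, 0.0, -0.148], [-0.0, -1.0, -0.002]]
contact_force: [0.2, 0.5, -0.4]
width: 25.0
```

```bash
python3 -c "
from h import *
from cell import arm
c=arm.capture('side')
cv2.imwrite('pics/z11.png',cv2.resize(c['image'][80:240,220:340,::-1],None,fx=3.7,fy=3.7,interpolation=cv2.INTER_CUBIC))
delta([(519,150,220),(519,306,220)],98.5)"
```

```text
clock 14.63 pos [481.3  12.4 220.3] yaw 98.5 w 24.8 F [-0.1  0.9 -0.1]
(519, 150, 220) -> [13.05  0.04 -5.76] [ 0.  0. -0.]
(519, 306, 220) -> [28.48  0.03 -8.07] [ 0.  0. -0.]
```

View pics/z11.png

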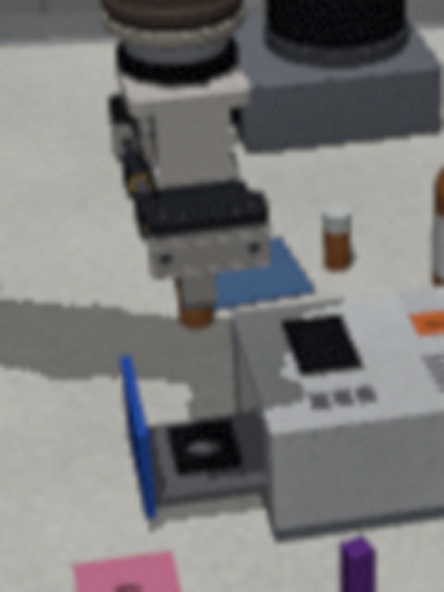

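Emit:
{"method": "drive_tool", "body": {
  "deltas": "1.5 0 -0.4 0 0 0;4 0 -1.1 0 0 0;7 0 -2 0 0 0;10 0 -2.8 0 0 0;13 0 -3.7 0 0 0;16 0 -4.5 0 0 0;19 0 -5.4 0 0 0;22 0 -6.2 0 0 0;25 0 -7.1 0 0 0;27 2 -7.7 0 0 0;28 4 -8 0 0 0;28.5 6 -8.1 0 0 0;28.5 8 -8.1 0 0 0;28.5 9.5 -8.1 0 0 0;28.5 10.5 -8.1 0 0 0;28.5 10.5 -8.1 0 0 0;28.5 10.5 -8.1 0 0 0"
}}

```text
clock: 16.05
eef_pos: [519.0, 305.8, 114.6]
ee_rot: [[-0.148, -0.001, -0.989], [0.989, -0.001, -0.148], [-0.001, -1.0, 0.001]]
contact_force: [1.2, -0.3, -0.2]
width: 24.5
```

```bash
python3 -c "
from h import *
from cell import arm
c=arm.capture('side')
cv2.imwrite('pics/z12.png',cv2.resize(c['image'][60:200,220:380,::-1],None,fx=4,fy=4,interpolation=cv2.INTER_CUBIC))
delta([(519,306,89.8)],98.5)"
```

```text
clock 16.1 pos [519.5 306.1 115.5] yaw 98.5 w 24.5 F [ 0.2 -0.4 -0.7]
(519, 306, 89.8) -> [-0.    2.57  0.05] [ 0. -0. -0.]
```

View pics/z12.png

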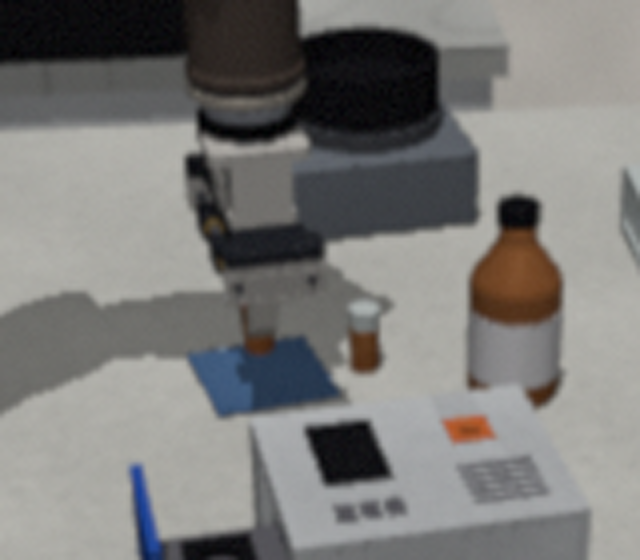

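Emit:
{"method": "drive_tool", "body": {
  "deltas": "0 0.8 0 0 0 0;0 1.5 0 0 0 0;0 2 0 0 0 0;0 2.25 0 0 0 0;0 2.4 0 0 0 0;0 2.5 0 0 0 0;0 2.55 0 0 0 0;0 2.6 0 0 0 0;0 2.6 0 0 0 0"
}}

```text
clock: 16.85
eef_pos: [519.6, 306.2, 89.9]
ee_rot: [[-0.148, 0.001, -0.989], [0.989, 0.0, -0.148], [-0.0, -1.0, -0.001]]
contact_force: [-1.0, -1.5, 2.6]
width: 24.6
```

Emit:
{"method": "drive_tool", "body": {
  "deltas": "0 0.05 0 0 0 0;0 0.05 0 0 0 0;0 0.05 0 0 0 0"
}}

```text
clock: 17.1
eef_pos: [519.6, 306.2, 89.9]
ee_rot: [[-0.148, 0.001, -0.989], [0.989, 0.0, -0.148], [0.0, -1.0, -0.001]]
contact_force: [-1.9, -1.4, 6.0]
width: 24.7
```

Emit:
{"method": "drive_tool", "body": {
  "deltas": "0 -0.03 0 0 0 0;0 -0.03 0 0 0 0;0 -0.03 0 0 0 0;0 -0.03 0 0 0 0",
  "grip": -0.3
}}

```text
clock: 17.43
eef_pos: [519.7, 306.2, 90.2]
ee_rot: [[-0.148, 0.001, -0.989], [0.989, 0.0, -0.148], [0.0, -1.0, -0.001]]
contact_force: [0.7, 0.5, 1.2]
width: 32.1
```

Emit:
{"method": "drive_tool", "body": {
  "deltas": "0 0 0 0 0 0;0 0 0 0 0 0;0 0 0 0 0 0;0 0 0 0 0 0",
  "grip": 0.15
}}

```text
clock: 17.77
eef_pos: [519.7, 306.2, 90.1]
ee_rot: [[-0.148, 0.001, -0.989], [0.989, 0.0, -0.148], [0.0, -1.0, -0.001]]
contact_force: [1.0, 0.5, -0.2]
width: 51.9
```

Emit:
{"method": "drive_tool", "body": {
  "deltas": "0 -1 0 0 0 0;0 -2.5 0 0 0 0;0 -4.5 0 0 0 0;0 -7 0 0 0 0;0 -10 0 0 0 0;0 -14 0 0 0 0;0 -18 0 0 0 0;0 -20 0 0 0 0;0 -20 0 0 0 0"
}}

```text
clock: 18.52
eef_pos: [521.4, 307.1, 296.7]
ee_rot: [[-0.147, 0.009, -0.989], [0.989, 0.006, -0.147], [0.005, -1.0, -0.01]]
contact_force: [0.2, 0.6, -0.2]
width: 53.1
```

```bash
python3 -c "
from h import *
from cell import arm
c=arm.capture('side')
cv2.imwrite('pics/z13.png',c['image'][:,:,::-1])
cv2.imwrite('pics/z13b.png',cv2.resize(c['image'][100:240,220:380,::-1],None,fx=4,fy=4,interpolation=cv2.INTER_CUBIC))
delta([(400,100,320)],98.5)"
```

```text
clock 18.57 pos [520.4 306.6 293.7] yaw 98.5 w 52.6 F [-0.6  0.6 -1.3]
(400, 100, 320) -> [-18.65  -2.78  14.94] [ 0.4 -0.   0.2]
```

View pics/z13b.png

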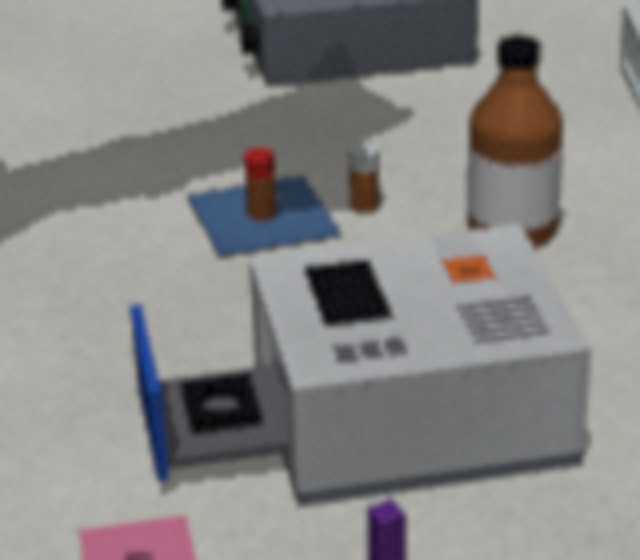

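View pics/z13.png

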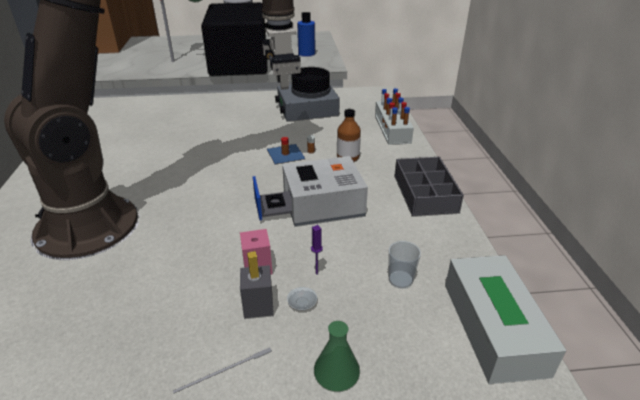

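```bash
python3 -c "
from h import *
from cell import arm
c=arm.capture('side');S=load('side0')
for k in (S,c): print(blob(mask(k,(18,110,60),(38,255,255),(235,240,275,290)))[:2])
for n in ['beaker']: pass
print(arm.read_state()['contact_force'],arm.read_state()['clock'])
print(arm.finish_job())"
```

```text
(array([253.51818182, 263.75909091]), array([248, 251,  12,  27, 220], dtype=int32))
(array([252.89719626, 264.39719626]), array([248, 252,  11,  26, 214], dtype=int32))
[ 0.32566562 -0.01975698 -0.62216811] 18.6167
the job is handed in; nothing more can be done
None
```

The job is done and was handed in at 18.6 s. I took the release pin from its stand and pushed it through the orange plate's hole. The tray sprang out, and I put the pin back in its stand. Then I lifted the red-capped vial out of the tray and stood it on the blue tile.

**Last checks**
- **Vial and tray:** the final side picture shows the vial upright, slightly off the tile's centre but well inside its edges. The tray is out with its pocket empty.
- **Other glassware:** in the same picture the bystanders and look-alikes stand where they were at the start. I judged this by eye and did not measure it.
- **Pin:** its handle sits within 1 px of where it was at the start, and the arm reached the same height (164.8 mm) when putting it back as when gripping it. I take it to be fully down.
- **Forces:** contact-force readings at the end of each move stayed under about 7 N.

**What disagreed**
- **Camera views:** the two cameras differed by about 6 mm at the hole and 11 mm at the tile. I mainly used the top view, and checked it against the side view before inserting the pin and placing the vial.
- **Held pin:** its tip looked about 3 mm off in x while gripped. I shifted by about 2 mm before each insertion, and both went in without trouble.

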